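# Snug a heat-sink clamp by walking its star wheel through the slot

### The job

Take the yellow-handled adjuster blade out of its stand, reach down through the slot in the cover of the clamp jig and gently walk the star wheel round, a tooth at a time in the direction of the green arrow, until the red pad grips the heat sink: carry on about one and a half teeth past first touch, and do not over-tighten. Then put the blade back in its stand and let go. Use only the blade on the mechanism, never force it against the jig, and leave the fan, capacitor and screw bin alone.

Things in the scene. Friction and masses are not known exactly. Their poses are not given: they have to be found in the camera images.
- jig: Clamp jig, fixed: base plate 110 x 205 x 10 mm with a grey housing (96 x 52 mm, top 84 mm above the bench) over the star wheel, and an aluminium fence. Origin on the bench, straight under the middle of wheel and slot. x axis: along the slot, the way the green arrow points, the tightening direction; y: from the wheel towards pad, heat sink and fence; z up
- wheel_axle (a point): Centre of the brass star wheel inside the housing, 45 mm above the bench; axes as the jig's, the axle lies along y. 8 teeth, each 6 mm thick and 14 mm wide, tips at 30 mm radius, roots at 18 mm; its starting angle is unknown. Pushing an uppermost tooth towards +x tightens. It stays where left (friction, no clicks). One tooth = 45 degrees, about 23 mm at the tips, 4.7 mm of pad travel
- screw_end (a point): Where the pad's screw leaves the housing, 45 mm above the bench, fixed to the jig. With the blade tip 7 mm below the highest tooth tip, turning takes a push along the slot of 7 N (blade near mid-slot) to 8 N (blade 15 mm past) while the pad is free; after touch the pad's 2 N/mm spring adds 9.5 N per tooth. Good grip 14 N (9 to 19): push 10 N (mid-slot) to 12 N (15 mm past)
- slot (a point): Middle of the slot in the top face of the jig's cover, 84 mm above the bench; axes as the jig's. The slot is 60 mm long (x) and 16 mm wide (y), the cover 4 mm thick; the topmost tooth tip can lie 9 mm below this point
- pad: Red round pad, 30 mm diameter, on the sprung screw end, 45 mm above the bench; origin at the centre of the face that presses the heat sink. Moves along the jig's +y when the wheel is tightened, 1 to 11 mm short of the heat sink at the start
- heat_sink_mid (a point): Middle of the loose finned aluminium heat sink, 80 x 63 x 56 mm (x, y, z), 0.35 kg, standing on the jig's base plate against the fence; axes as the jig's. Its face towards the pad lies 31.5 mm from this point
- blade_handle (a point): Centre of the yellow square handle (24 x 24 mm, 56 mm high) of the adjuster blade, which stands upright in its stand, 80 mm above the bench at the start; z up along the handle. Below the handle a steel blade 5 mm thick (x) and 10 mm wide (y) reaches 44 mm down. Mass about 0.1 kg
- blade_tip (a point): Lower end of the blade, on its centre line, 72 mm below the handle centre; axes as the handle's (x across the 5 mm thickness, y along the 10 mm width)
- stand: Fixed black stand 64 x 64 x 52 mm; origin at the centre of its underside; axes those of the blade as stored
- stand_hole0 (a point): Mouth of the stand's pocket, centre of its top face, 52 mm above the bench: 13 mm (x) by 18 mm (y), 48 mm deep, rim chamfered 3 mm. The blade hangs in it with the handle's underside resting on the stand's top
- fan: Loose black axial fan standing on edge, 25 x 120 x 120 mm, origin under its centre: to be left alone
- capacitor: Loose capacitor can, 35 mm diameter, 50 mm high, origin under its centre: to be left alone
- bin: Loose open blue bin of screws, 130 x 90 x 55 mm, origin under its centre: to be left alone
Not all that is in view belongs to the job. Of the things shaped like the part that bears blade_handle, the yellow one is meant. What is shaped like the stand but purple is not meant.

How it is judged:
On the way, in this order (a step that is already met when the one before it is completed fails the run):
1. the blade is down through the slot (horizontal distance between blade_tip and slot below 0.032 m and z of blade_tip in the frame of slot below -0.006 m), for 0.1 s.
2. the pad presses the heat sink with at least 9 N (contact force between pad and heat_sink above 9 N), for 0.2 s.
At the end, for the whole second after the job is handed in: the pad presses the heat sink with 9 to 19 N; the blade is back down in the stand's pocket (tip at least 40 mm below the rim, within 9 mm of its centre, within 0.12 rad of upright), released and at rest (contact force between pad and heat_sink between 9 and 19 N and horizontal distance between blade_tip and stand_hole0 below 0.009 m and z of blade_tip in the frame of stand_hole0 below -0.04 m and angle between blade_handle's own z axis and vertical below 0.12 rad and linear speed of blade below 0.02 m/s); the robot touches nothing.
It fails at once if the pad over-tightened: more than 27 N on the heat sink (contact force between pad and heat_sink above 27 N).
It fails at once if the blade forced against the jig or its wheel with more than 32 N (contact force between blade and jig above 32 N).
It fails at once if fingers used on the pad or heat sink (contact force between the fingers and pad above 1 N or contact force between the fingers and heat_sink above 1 N).
It fails at once if fan, capacitor or bin moved by more than 15 mm (distance of any of fan, capacitor, bin from where it was at the start of the episode above 0.015 m).
It also fails if it takes over 72 s, if anything falls off the work surface, if the arm or the gripper's body presses on something with over 40 N, if the wrist force passes 120 N, or if a joint passes its speed limit or range.

### The arm

A 6-joint arm with a two-finger parallel gripper is mounted at the origin on the work surface. World frame = base frame: x ahead of the robot, y to its left, z up, the work surface at z = 0. Lengths are in m, angles in rad, forces in N, time in s.
With the tool pointing down it reaches from about 0.275 to 1 m from the base axis. Payload 8.4 kg.
Tool frame: the origin (TCP) lies on the centre line of the jaws, within the pads' length; the fingertips stand 17 mm ahead of it and the grasp point (between the pads) lies 2 mm behind it (bot.tcp_to_tips is the y of the fingertips in the tool frame, in m); y points along the fingers, z is the direction in which the jaws open and shut, and the axes are right-handed (so a half turn about y gives the same grasp; the last joint's range is limited). The gripper opens to 85 mm and grips with 20 to 120 N. Pads are 22 mm wide; open, the fingers measure 114 mm over their backs; the gripper's body (76 mm by 85 mm) begins 54 mm behind the grasp point. The pads swing forward as they close: fully open they stand 13 mm farther back than shut.
Start: joints at [1.156, 0.353, 1.633, -0, 1.155, -0.002], TCP at [0.251, 0.573, 0.248] pointing down, gripper open.
Joint ranges: [-2.63, 2.63], [-0.92, 2.1], [0.06, 2.66], [-1.3, 4.44], [0, 2.69], [-3.02, 3.02]. Speed limits (rad/s): [2.22, 2.22, 2.79, 3.14, 3.14, 3.14].

### API

Orientations are given as a unit quaternion [x, y, z, w].
In Python, from workcell import bot, hand, kinematics, get_obs, vision, hand_in gives the robot as it stands. The module is installed in compiled form; this text tells all that it offers. Calls block until the motion is done:
- bot.reach(position, orientation): joint-space move of the TCP to a pose.
- bot.servo_line(position, ori=None, velocity=0.15): straight line of the TCP; ori=None keeps the orientation; velocity is the mean speed in m/s.
- bot.goto_joints(angles): joint-space move.
- hand.move_gripper(opening, strength=None): finger opening in m; strength is the grip in N (None keeps the last); returns when the fingers have stopped.
- bot.dwell(seconds).
- kinematics.solve_ik(position, orientation): joint angles nearest the present ones, or None.
- get_obs(): the state.
- vision.read_camera(name): name is "side" or "top"; returns a dict with "frame" (420x560x3 uint8, red, green, blue), "intrinsics" (3x3 intrinsics, pixels), "view" (4x4, takes a point from world to camera coordinates). Camera axes: x right, y down, z forward; pixel columns grow to the right and rows downward; lengths in m; the calibration is good to about 2 mm. A picture is of the moment at which its call begins. There is no depth.
A pose or a line that the arm cannot do raises bot.IKError and nothing moves.
- hand_in(): hands the job in, once; it reports no verdict.
The state is a dict: "time_s": time; "joint_pos": joint angles; "joint_vel": joint speeds; "joint_efforts": joint torques, N m; "position": TCP position; "orientation": TCP orientation; "wrist_force": force on the tool from outside, world axes, zero at the start; "ft_torque": the same for the moment, N m; "gripper_width": finger opening in m.
Only numpy, scipy, OpenCV 4.12 (cv2) and the standard library are available. Lean on these libraries where they do the work, as an engineer would, in place of code of your own. Each camera call takes 0.05 s, during which the arm holds its last target.

## Working session

There is one attempt and no reset: what is moved stays moved. The work goes in short steps, each a Python script; the robot and the scene stay as the last script left them, time stands still between calls to the robot, and variables do not carry over. Pictures are saved under pics/ and viewed, and the job is handed in when it is done.

```bash
mkdir -p pics
python3 - <<'E'
from workcell import bot, hand, kinematics, get_obs, vision
import cv2,numpy as np
o=get_obs(); print({k:np.round(v,3) for k,v in o.items()}, bot.tcp_to_tips)
for n in("side","top"):
    c=vision.read_camera(n); np.savez(f"{n}0.npz",**c)
    cv2.imwrite(f"pics/{n}0.png",cv2.resize(c["frame"][:,:,::-1],(800,600),interpolation=cv2.INTER_CUBIC))
    print(n,c["intrinsics"].round(1).tolist(),c["view"].round(3).tolist())
E
```

```text
{'time_s': np.float64(0.0), 'joint_pos': array([ 1.156,  0.354,  1.634,  0.   ,  1.155, -0.002]), 'joint_vel': array([ 0.   ,  0.002, -0.002, -0.   , -0.001,  0.   ]), 'joint_efforts': array([-4.0000e-03, -6.0524e+01, -3.4206e+01, -0.0000e+00,  9.0000e-03,
       -0.0000e+00]), 'position': array([0.251, 0.572, 0.248]), 'orientation': array([ 0.693, -0.145,  0.145, -0.692]), 'wrist_force': array([-0.223, -0.333, -0.317]), 'ft_torque': array([-0.003,  0.025, -0.006]), 'gripper_width': np.float64(0.085)} 0.017
side [[442.6, 0.0, 275.0], [0.0, 442.6, 211.0], [0.0, 0.0, 1.0]] [[0.92, -0.392, -0.006, -0.503], [-0.233, -0.534, -0.813, 0.207], [0.316, 0.749, -0.582, 0.829], [0.0, 0.0, 0.0, 1.0]]
top [[498.5, 0.0, 281.4], [0.0, 498.5, 215.6], [0.0, 0.0, 1.0]] [[0.025, -1.0, 0.007, -0.005], [-0.987, -0.026, -0.161, 0.577], [0.161, -0.003, -0.987, 1.091], [0.0, 0.0, 0.0, 1.0]]
```

View pics/side0.png

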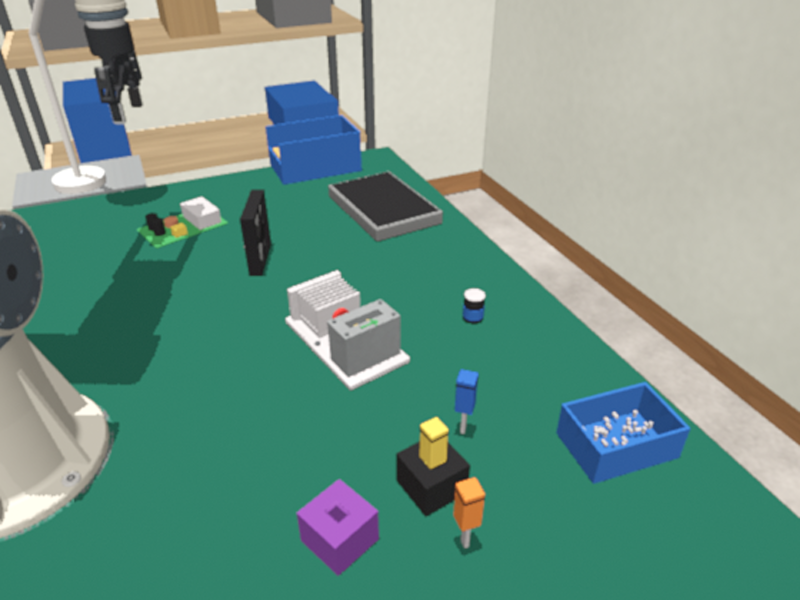

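View pics/top0.png

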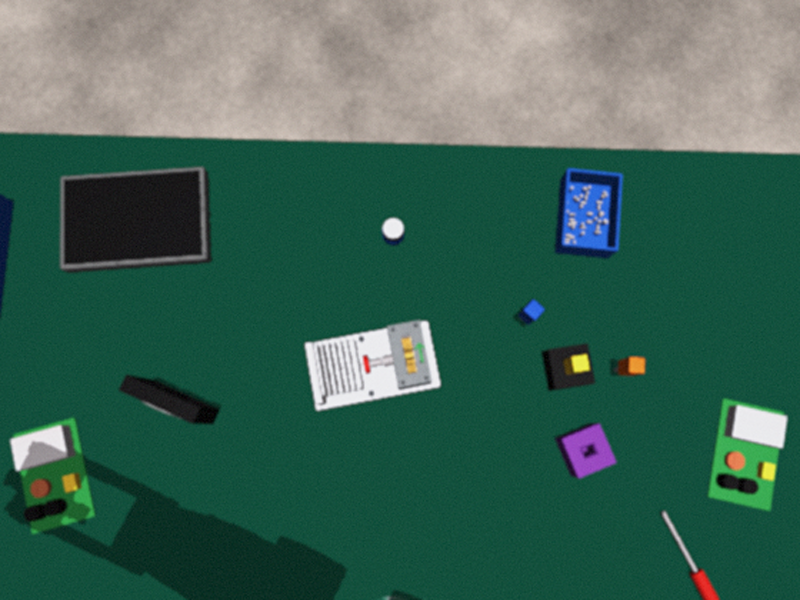

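Run:
```python
import cv2,numpy as np
def crop(n,x,y,w,h,s,o):
    f=np.load(f"{n}0.npz")["frame"][:,:,::-1]
    im=cv2.resize(f[y:y+h,x:x+w],None,fx=s,fy=s,interpolation=cv2.INTER_CUBIC)
    for i in range(0,w,10): cv2.line(im,(i*s,0),(i*s,6 if i%50 else 14),(0,0,255),1)
    for i in range(0,h,10): cv2.line(im,(0,i*s),(6 if i%50 else 14,i*s),(0,0,255),1)
    cv2.imwrite(f"pics/{o}.png",im)
crop("top",210,220,100,70,8,"tj"); crop("top",370,230,90,60,8,"ts")
crop("side",200,185,90,90,6,"sj"); crop("side",270,285,70,75,8,"ss")
```

```text
(no output)
```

View pics/tj.png

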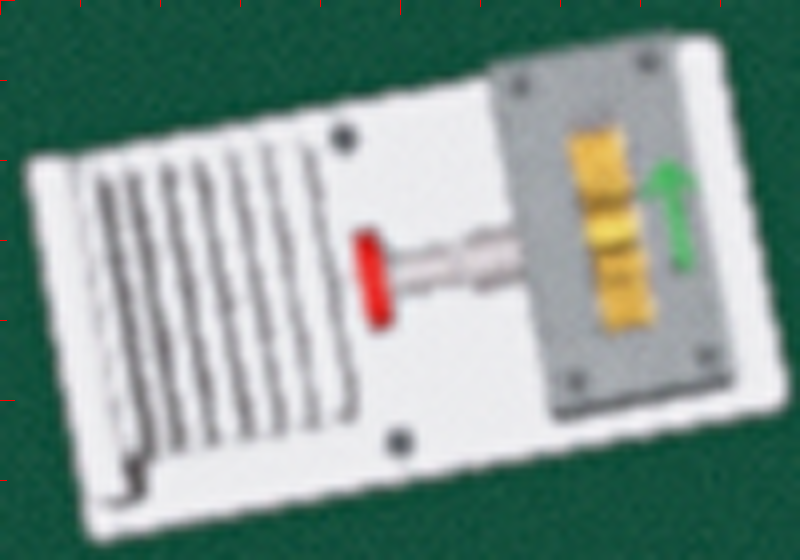

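View pics/ts.png

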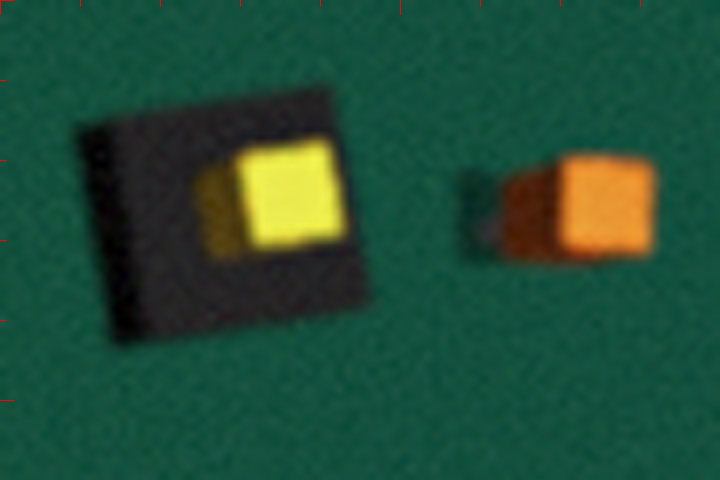

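View pics/sj.png

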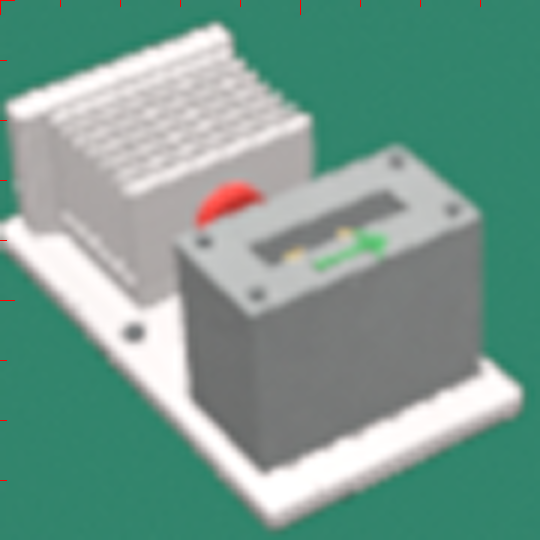

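View pics/ss.png

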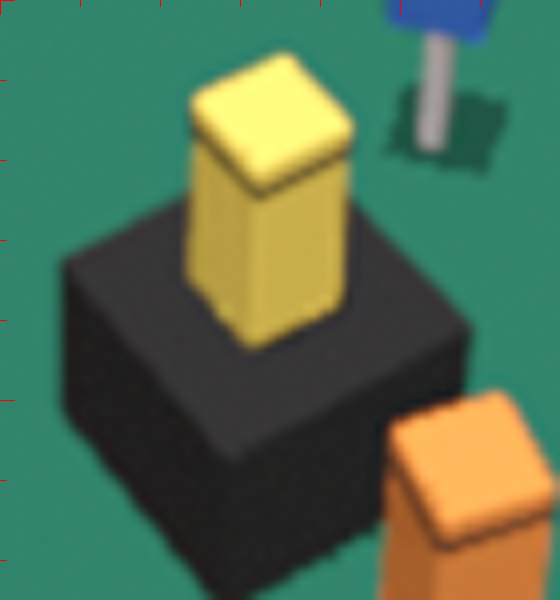

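```bash
cat > geo.py <<'E'
import numpy as np
from scipy.optimize import least_squares
C={n:dict(np.load(f"{n}0.npz")) for n in("top","side")}
def proj(n,P):
    c=C[n]; p=c["view"][:3,:3]@np.array(P).T+c["view"][:3,3:4]; q=c["intrinsics"]@p; return (q[:2]/q[2]).T
def unc(uv,off,s): return (np.array(uv,float)+.5)/s-.5+np.array(off)
def R(a): return np.array([[np.cos(a),-np.sin(a)],[np.sin(a),np.cos(a)]])
S=np.array([[1,1],[1,-1],[-1,-1],[-1,1]])
E
python3 - <<'E'
from geo import *
def fit(obs,x0,nm):
    def f(p,det=False):
        r=[]
        for n,sz,z,uv,idx,k in obs:
            pts=(S[idx]*np.array(sz)/2+ (p[k:k+2] if k>2 else 0))@R(p[2]).T+p[:2]
            P=np.c_[pts,np.full(len(pts),z)]
            r.append(proj(n,P)-uv)
        return r if det else np.concatenate(r).ravel()
    s=least_squares(f,x0,loss="soft_l1"); print(nm,s.x.round(4),"yaw deg",np.degrees(s.x[2]).round(2))
    for o,r in zip(obs,f(s.x,True)): print(o[0],o[1],o[2],r.round(1).tolist())
    return s.x
T=lambda uv:unc(uv,(210,220),8); D=lambda uv:unc(uv,(200,185),6)
a=[0,1,2,3]
fit([("top",(.096,.052),.084,T([(492,68),(672,32),(733,376),(551,406)]),a,0),
 ("top",(.06,.016),.084,T([(567,133),(615,125),(655,322),(608,330)]),a,0),
 ("side",(.096,.052),.084,D([(398,145),(482,213),(252,318),(175,238)]),a,0),
 ("side",(.06,.016),.084,D([(385,192),(408,208),(272,265),(250,245)]),a,0),
 ("top",(.11,.205),.010,T([(28,157),(718,38),(788,405),(95,542)]),a,3),
 ("side",(.11,.205),.010,D([(520,392),(272,515),(0,232)]),[1,2,3],3)],[.45,0,.2,0,.05],"jig")
T=lambda uv:unc(uv,(370,230),8); D=lambda uv:unc(uv,(270,285),8)
fit([("top",(.064,.064),.052,T([(330,88),(370,303)]),[1,2],0),
 ("side",(.064,.064),.052,D([(468,325),(232,458),(62,262)]),[1,2,3],0),
 ("top",(.024,.024),.108,T([(237,152),(328,140),(346,235),(252,248)]),a,3),
 ("side",(.024,.024),.108,D([(283,53),(352,128),(260,185),(192,100)]),a,3),
 ("side",(.024,.024),.052,D([(342,303),(252,348),(187,278)]),[1,2,3],3)],[.4,-.3,.2,0,0],"stand")
E
```

```text
jig [ 5.002e-01 -1.800e-03  2.120e-01 -3.000e-04  5.890e-02] yaw deg 12.14
top (0.096, 0.052) 0.084 [[-0.8, 0.3], [-0.0, 0.4], [0.7, 0.5], [-0.1, 1.2]]
top (0.06, 0.016) 0.084 [[-0.6, -1.4], [0.6, -1.7], [0.8, 0.6], [-0.6, 1.0]]
side (0.096, 0.052) 0.084 [[0.5, 0.0], [0.3, 0.2], [0.2, -0.8], [0.0, -0.1]]
side (0.06, 0.016) 0.084 [[0.5, -1.1], [0.9, -0.2], [-0.3, 0.4], [-0.7, -0.1]]
top (0.11, 0.205) 0.01 [[0.2, 1.2], [0.1, 0.1], [0.4, 0.4], [-0.3, -0.1]]
side (0.11, 0.205) 0.01 [[1.1, 0.0], [0.1, -0.4], [-0.0, -1.3]]
stand [ 4.897e-01 -2.574e-01  1.774e-01 -3.000e-04 -4.000e-04] yaw deg 10.17
top (0.064, 0.064) 0.052 [[-0.1, -0.2], [0.4, 1.1]]
side (0.064, 0.064) 0.052 [[1.0, -0.3], [-0.0, 0.2], [-0.4, -0.6]]
top (0.024, 0.024) 0.108 [[0.2, 1.3], [-0.1, 1.1], [-0.2, 0.4], [0.5, 0.4]]
side (0.024, 0.024) 0.108 [[0.4, -0.4], [0.5, -0.8], [0.1, -1.8], [0.1, -0.4]]
side (0.024, 0.024) 0.052 [[0.3, 0.1], [0.1, 0.7], [0.1, 0.1]]
```

```bash
cat > h.py <<'E'
from workcell import bot, hand, kinematics, get_obs, vision
import numpy as np, cv2
from scipy.spatial.transform import Rotation as Ro
STAND=np.array([.4897,-.2574]); SY=.1774
JIG=np.array([.5002,-.0018]); JY=.212
def ori(a):  # jaws (tool z) along heading a, tool y down
    z=np.array([np.cos(a),np.sin(a),0]); y=np.array([0,0,-1.]); x=np.cross(y,z)
    return Ro.from_matrix(np.c_[x,y,z]).as_quat()
def jig(x,y,z=0):
    c,s=np.cos(JY),np.sin(JY); return np.array([JIG[0]+c*x-s*y,JIG[1]+s*x+c*y,z])
def st(x,y,z=0):
    c,s=np.cos(SY),np.sin(SY); return np.array([STAND[0]+c*x-s*y,STAND[1]+s*x+c*y,z])
def state():
    o=get_obs(); print("t %.2f"%o["time_s"],"pos",o["position"].round(4),"F",o["wrist_force"].round(2),"T",o["ft_torque"].round(2),"w %.4f"%o["gripper_width"]); return o
def snap(n,tag,box=None,s=4):
    c=vision.read_camera(n); np.savez(f"{tag}.npz",**c); f=c["frame"][:,:,::-1]
    if box: x,y,w,h=box; f=f[y:y+h,x:x+w]
    cv2.imwrite(f"pics/{tag}.png",cv2.resize(f,None,fx=s,fy=s,interpolation=cv2.INTER_CUBIC))
E
python3 - <<'E'
from h import *
from geo import *
for a in (SY,SY+np.pi,SY+np.pi/2,SY-np.pi/2,JY,JY+np.pi,JY+np.pi/2,JY-np.pi/2):
    P=st(0,0,.2) if abs(a-JY)>1e-9 and a in (SY,SY+np.pi,SY+np.pi/2,SY-np.pi/2) else jig(0,0,.2)
    q=kinematics.solve_ik(P,ori(a)); print(round(a,2),None if q is None else np.round(q,2))
print(Ro.from_quat(get_obs()["orientation"]).as_matrix().round(2))
# tooth positions along slot at z .075
for x in range(-30,31,5):
    print(x,proj("top",[jig(x/1e3,0,.075)])[0].round(1),(8*(proj("top",[jig(x/1e3,0,.075)])[0]-[210,220]+.5)-.5).round(), (6*(proj("side",[jig(x/1e3,0,.075)])[0]-[200,185]+.5)-.5).round())
E
```

```text
0.18 [-0.49  0.3   1.83 -0.    1.01 -0.66]
3.32 [-0.49  0.3   1.83 -0.    1.01  2.48]
1.75 [-0.49  0.3   1.83 -0.    1.01 -2.23]
-1.39 [-0.49  0.3   1.83 -0.    1.01  0.91]
0.21 [-0.01  0.22  1.94 -0.    0.98 -0.22]
3.35 [-0.01  0.22  1.94 -0.    0.98  2.92]
1.78 [-0.01  0.22  1.94 -0.    0.98 -1.79]
-1.36 [-0.01  0.22  1.94 -0.    0.98  1.35]
[[ 0.92 -0.    0.4 ]
 [-0.4  -0.    0.92]
 [-0.   -1.   -0.  ]]
-30 [288.5 261.4] [632. 335.] [259. 276.]
-25 [288.1 259.1] [628. 317.] [271. 271.]
-20 [287.7 256.9] [625. 299.] [283. 266.]
-15 [287.2 254.7] [621. 281.] [295. 261.]
-10 [286.8 252.4] [618. 263.] [307. 256.]
-5 [286.4 250.2] [615. 245.] [319. 251.]
0 [286. 248.] [611. 227.] [331. 246.]
5 [285.5 245.7] [608. 209.] [343. 241.]
10 [285.1 243.5] [604. 192.] [355. 236.]
15 [284.7 241.3] [601. 174.] [366. 231.]
20 [284.3 239.1] [598. 156.] [378. 226.]
25 [283.8 236.9] [594. 138.] [390. 221.]
30 [283.4 234.7] [591. 121.] [401. 216.]
```

Run:
```python
from h import *
from geo import *
def draw(n,th,box,s):
    x,y,w,h=box; f=C[n]["frame"][y:y+h,x:x+w,::-1]
    im=cv2.resize(f,None,fx=s,fy=s,interpolation=cv2.INTER_CUBIC); im=cv2.convertScaleAbs(im,alpha=1.0)
    raw=im.copy()
    for k in(-1,0,1):
        a=th+k*np.pi/4; rd=np.array([np.sin(a),np.cos(a)]); td=np.array([np.cos(a),-np.sin(a)])
        for rr,col in((.030,(0,0,255)),(.02,(255,0,0))):
            P=[]
            for sx,sy in((1,1),(1,-1),(-1,-1),(-1,1)):
                v=rd*rr+td*.003*sx; P.append(jig(v[0],.007*sy,.045+v[1]))
            uv=((proj(n,P)-[x,y]+.5)*s-.5).round().astype(int)
            cv2.polylines(im,[uv],True,col,1)
    sl=((proj(n,[jig(a*.03,b*.008,.084) for a,b in((1,1),(1,-1),(-1,-1),(-1,1))])-[x,y]+.5)*s-.5).round().astype(int)
    cv2.polylines(im,[sl],True,(0,255,0),1)
    return np.hstack([raw,im])
th=np.arcsin(-1.5/30)
cv2.imwrite("pics/ov_top.png",draw("top",th,(275,230,25,36),16))
cv2.imwrite("pics/ov_side.png",draw("side",th,(235,210,36,24),11))
```

```text
(no output)
```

View pics/ov_top.png

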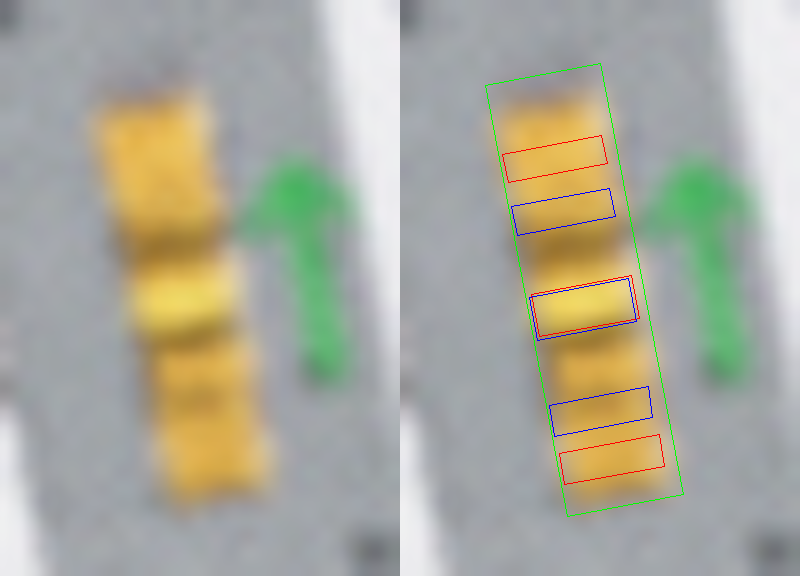

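View pics/ov_side.png

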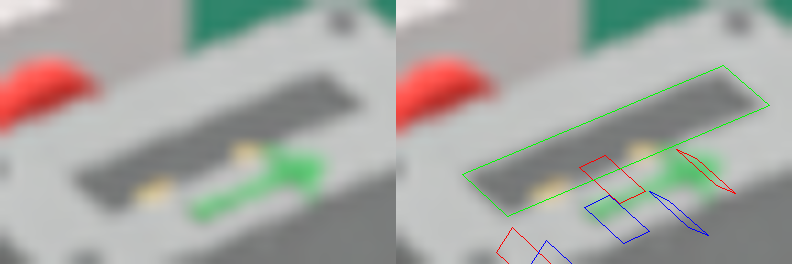

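Run:
```python
from h import *
q=ori(SY)
bot.reach(st(0,-.0004,.22),q); state()
bot.servo_line(st(0,-.0004,.087),velocity=.15)
hand.move_gripper(.0,90); state()
bot.servo_line(st(0,-.0004,.22),velocity=.12); state()
snap("side","lift",(230,140,140,150),4); snap("top","liftt",(340,200,120,100),5)
```

```text
t 3.13 pos [ 0.4901 -0.2573  0.22  ] F [0.79 0.17 0.82] T [ 0.01 -0.01 -0.04] w 0.0852
t 4.76 pos [ 0.4899 -0.2579  0.0874] F [-0.72  0.14  5.75] T [ 0.08  0.25 -0.01] w 0.0228
t 6.02 pos [ 0.4893 -0.2575  0.2192] F [-0.59 -0.46 -2.49] T [-0.04  0.03  0.01] w 0.0233
```

View pics/lift.png

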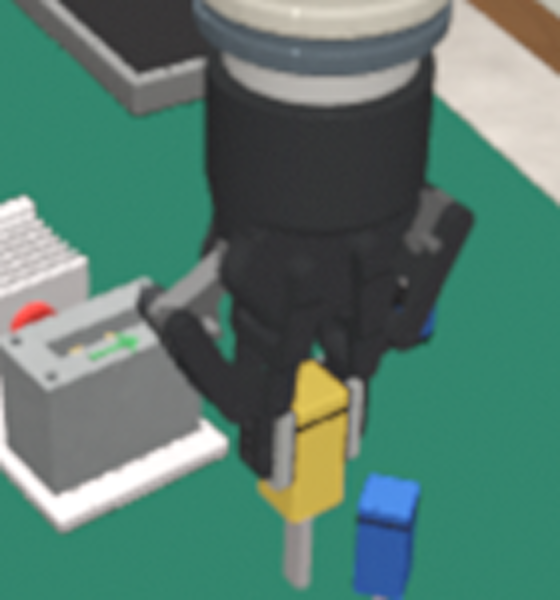

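Run:
```python
from h import *
from geo import *
f=np.load("lift.npz")["frame"][:,:,::-1]
im=cv2.resize(f[255:295,285:325],None,fx=16,fy=16,interpolation=cv2.INTER_CUBIC)
t=np.load("liftt.npz")["frame"][:,:,::-1]
cv2.imwrite("pics/bl.png",im[:600])
# gap hypothesis overlay
def draw(n,th,box,s):
    x,y,w,h=box; f=C[n]["frame"][y:y+h,x:x+w,::-1]
    im=cv2.resize(f,None,fx=s,fy=s,interpolation=cv2.INTER_CUBIC)
    for k in(-1,0,1,2):
        a=th+k*np.pi/4; rd=np.array([np.sin(a),np.cos(a)]); td=np.array([np.cos(a),-np.sin(a)])
        for rr,col in((.030,(0,0,255)),(.018,(255,0,0))):
            P=[]
            for sx,sy in((1,1),(1,-1),(-1,-1),(-1,1)):
                v=rd*rr+td*.003*sx; P.append(jig(v[0],.007*sy,.045+v[1]))
            cv2.polylines(im,[((proj(n,P)-[x,y]+.5)*s-.5).round().astype(int)],True,col,1)
    return im
A=[draw("top",np.radians(d),(275,230,20,36),13) for d in(-28,-22.5,-17)]
cv2.imwrite("pics/ov2.png",np.hstack(A))
A=[draw("side",np.radians(d),(240,212,26,20),14) for d in(-28,-22.5)]
cv2.imwrite("pics/ov3.png",np.hstack(A))
```

```text
(no output)
```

View pics/bl.png

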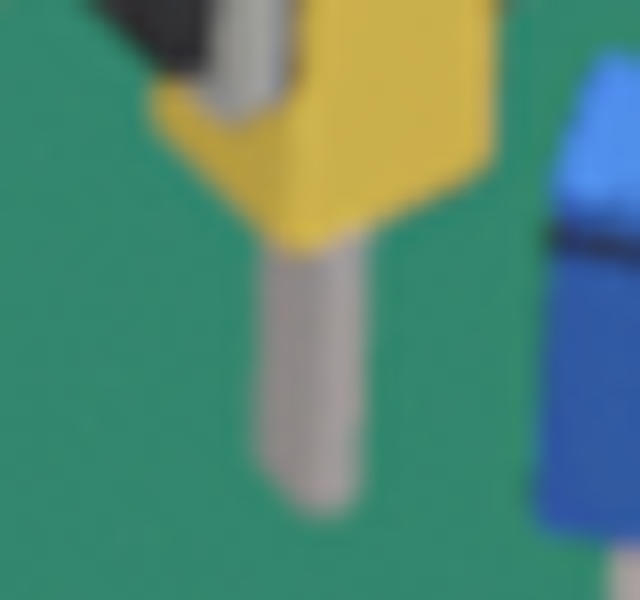

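View pics/ov2.png

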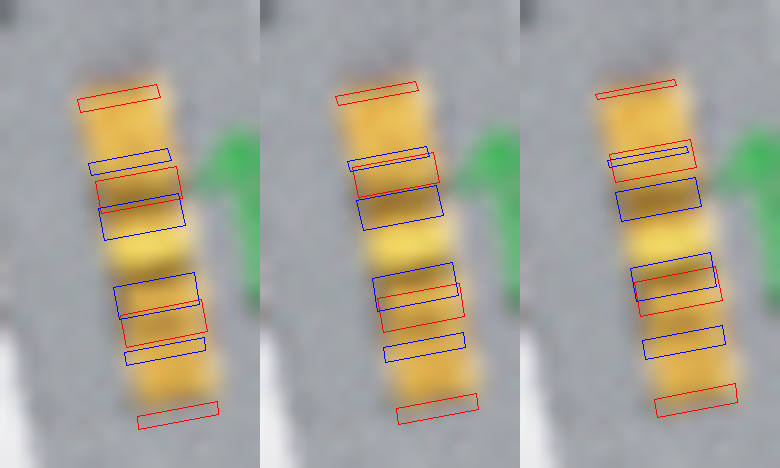

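View pics/ov3.png

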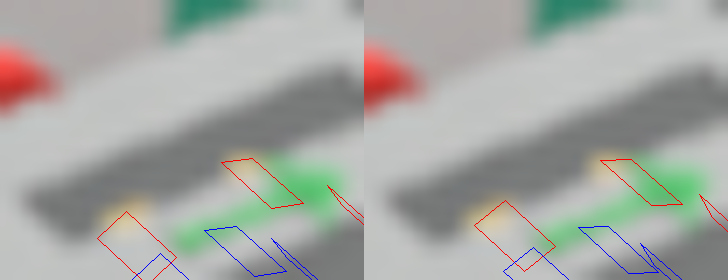

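Run:
```python
from h import *
from geo import *
p=np.array([.4893,-.2575,.2192])
for d in(.0794,):
  c,s=np.cos(SY),np.sin(SY)
  for sx,sy in((-1,-1),(-1,1),(1,-1)):
    P=p+[c*.0025*sx-s*.005*sy,s*.0025*sx+c*.005*sy,-d]
    print(sx,sy,((proj("side",[P])[0]-[285,255]+.5)*16-.5).round())
def inv(n,uv,z):
    c=C[n]; K=c["intrinsics"];V=c["view"]; d=V[:3,:3].T@np.linalg.solve(K,[*uv,1]); o=-V[:3,:3].T@V[:3,3]; P=o+d*(z-o[2])/d[2]
    q=R(JY).T@(P[:2]-JIG); return (q*1e3).round(1)
U=lambda u,v: unc((u,v),(210,220),8)
for uv,z in(((312,145),.066),((350,420),.066),((328,145),.066),((357,418),.066),((356,235),.058),((378,325),.058),((366,280),.060),((384,232),.058),((520,235),.053),((525,280),.053)): print(uv,z,inv("top",U(*uv),z))
f=C["top"]["frame"][240:265,240:265,::-1]; cv2.imwrite("pics/gap.png",cv2.resize(f,None,fx=24,fy=24,interpolation=cv2.INTER_CUBIC))
```

```text
-1 -1 [326. 515.]
-1 1 [266. 455.]
1 -1 [366. 495.]
(312, 145) 0.066 [38.8 77.2]
(350, 420) 0.066 [-38.1  80.3]
(328, 145) 0.066 [37.9 72.8]
(357, 418) 0.066 [-37.9  78.3]
(356, 235) 0.058 [12.6 69.8]
(378, 325) 0.058 [-13.2  68.3]
(366, 280) 0.06 [-0.5 69.3]
(384, 232) 0.058 [12. 62.]
(520, 235) 0.053 [ 4.6 24.8]
(525, 280) 0.053 [-8.1 25.7]
```

View pics/gap.png

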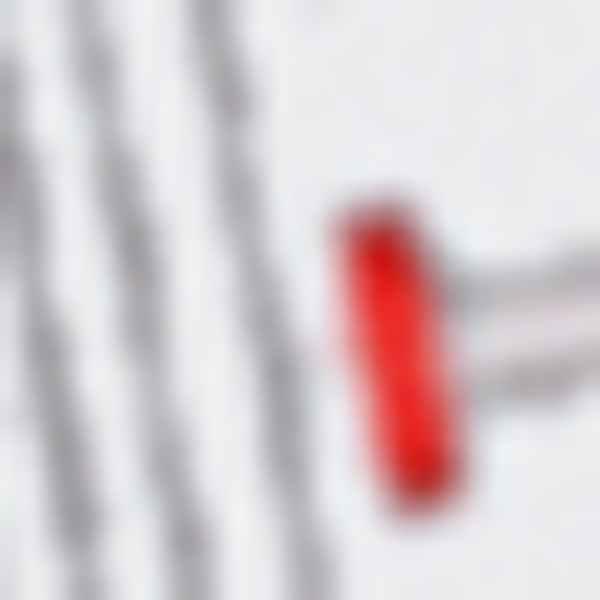

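Run:
```python
from h import *
from geo import *
def inv(n,uv,z):
    c=C[n]; K=c["intrinsics"];V=c["view"]; d=V[:3,:3].T@np.linalg.solve(K,[*uv,1]); o=-V[:3,:3].T@V[:3,3]; P=o+d*(z-o[2])/d[2]
    q=R(JY).T@(P[:2]-JIG); return (q*1e3).round(1)
U=lambda u,v: unc((u,v),(200,185),6)
for uv,z in(((130,192),.066),((312,118),.066),((148,305),.010),((225,155),.066)): print(uv,z,inv("side",U(*uv),z))
q=ori(JY)
bot.servo_line(st(0,0,.24),velocity=.15)
bot.servo_line(jig(-.0015,0,.0794+.105),ori=q,velocity=.15); o=state()
snap("side","ab",(170,120,140,150),4); snap("top","abt",(230,200,110,90),5)
```

```text
(130, 192) 0.066 [-36.5  81. ]
(312, 118) 0.066 [44.4 82.1]
(148, 305) 0.01 [-32.9  82.1]
(225, 155) 0.066 [ 4.4 80.6]
t 8.29 pos [ 0.4988 -0.0026  0.1845] F [ 0.09 -0.67 -1.49] T [-0.04  0.01 -0.02] w 0.0229
```

View pics/ab.png

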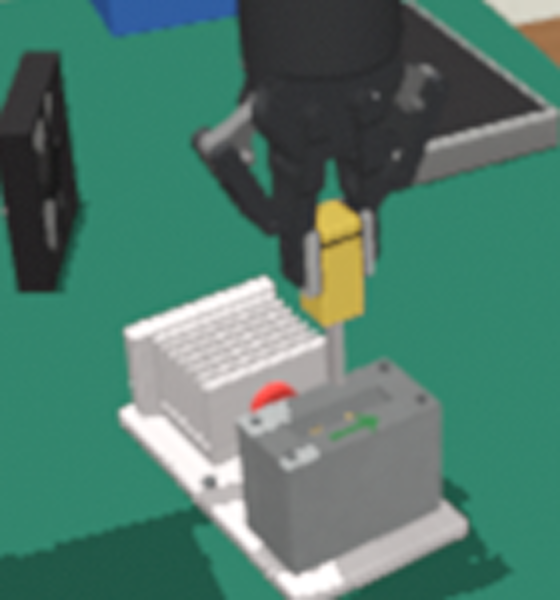

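Run:
```python
from h import *
from geo import *
f=np.load("ab.npz")["frame"][:,:,::-1]
x,y,s=225,190,12
im=cv2.resize(f[y:y+45,x:x+60],None,fx=s,fy=s,interpolation=cv2.INTER_CUBIC)
px=lambda P:((proj("side",P)-[x,y]+.5)*s-.5).round().astype(int)
cv2.polylines(im,[px([jig(a*.03,b*.008,.084) for a,b in((1,1),(1,-1),(-1,-1),(-1,1))])],True,(0,255,0),1)
c,s_=np.cos(JY),np.sin(JY); p=np.array([.4988,-.0026,.1845-.0794])
cv2.polylines(im,[px([p+[c*a*.0025-s_*b*.005,s_*a*.0025+c*b*.005,0] for a,b in((1,1),(1,-1),(-1,-1),(-1,1))])],True,(0,0,255),1)
cv2.imwrite("pics/abz.png",im)
f=np.load("abt.npz")["frame"][:,:,::-1]
cv2.imwrite("pics/abtz.png",cv2.resize(f[220:280,235:310],None,fx=8,fy=8,interpolation=cv2.INTER_CUBIC))
```

```text
(no output)
```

View pics/abz.png

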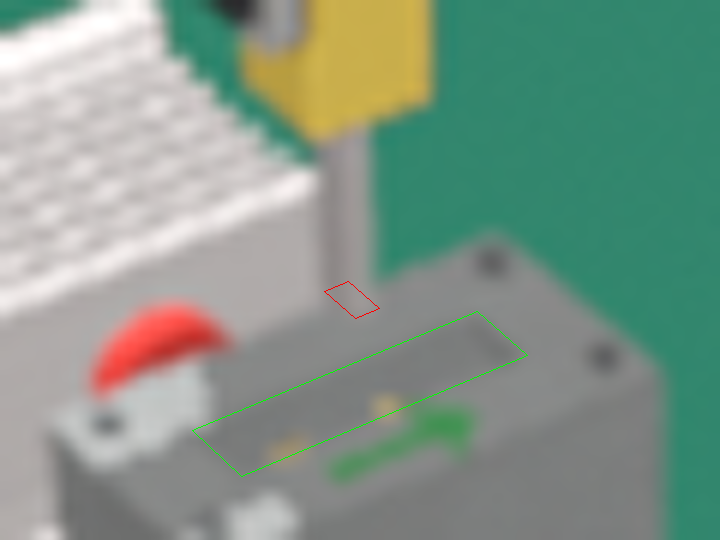

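View pics/abtz.png

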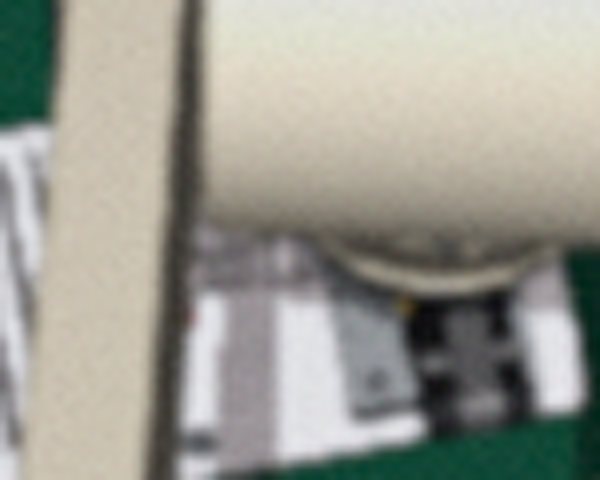

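```bash
cat >> h.py <<'E'
TIP=.0794
def loc(o):
    c,s=np.cos(JY),np.sin(JY); d=o["position"][:2]-JIG; f=o["wrist_force"]-F0
    return np.r_[c*d[0]+s*d[1],-s*d[0]+c*d[1],o["position"][2]-TIP]*1e3, np.array([c*f[0]+s*f[1],-s*f[0]+c*f[1],f[2]])
F0=np.zeros(3)
def log(tag=""):
    o=get_obs(); p,f=loc(o); print(tag,"t%.1f"%o["time_s"],"xyz",p.round(1),"F",f.round(1)); return p,f
def zero():
    fs=[]
    for i in range(8): bot.dwell(.03); fs.append(get_obs()["wrist_force"])
    F0[:]=np.mean(fs,0); print("F0",F0.round(2), np.std(fs,0).round(2)); np.save("F0.npy",F0)
E
python3 - <<'E'
from h import *
zero()
for z in(.090,.086,.084,.082,.080,.078,.076,.074,.072,.070,.068):
    bot.servo_line(jig(-.0015,0,TIP+z),velocity=.03); bot.dwell(.05); p,f=log()
    if np.linalg.norm(f)>5: print("STOP"); break
E
```

```text
F0 [-0.11  0.04 -1.08] [0.3  0.52 0.54]
 t9.4 xyz [-1.4 -0.  90. ] F [-0.8 -1.  -0.5]
 t9.7 xyz [-1.6  0.  85.9] F [ 0.6  0.9 -0.8]
 t10.0 xyz [-1.5  0.  84. ] F [ 0.  -0.3 -0.6]
 t10.3 xyz [-1.6  0.  81.9] F [ 0.1  0.5 -0.2]
 t10.6 xyz [-1.5  0.  79.9] F [-0.1  0.1  0.4]
 t10.9 xyz [-1.5  0.  77.9] F [-0.4  1.2  0. ]
 t11.2 xyz [-1.5  0.  75.9] F [-0.3 -0.3  0.4]
 t11.5 xyz [-1.6  0.  73.9] F [0.4 0.4 0.2]
 t11.8 xyz [-1.5  0.  71.9] F [ 0.5  0.2 -1. ]
 t12.1 xyz [-1.5 -0.  69.9] F [ 0.  -0.5 -0.3]
 t12.4 xyz [-1.6  0.  67.9] F [ 1.   0.1 -0.5]
```

```bash
cat >> h.py <<'E'
def logm(n=5):
    fs=[]
    for i in range(n):
        bot.dwell(.02); o=get_obs(); p,f=loc(o); fs.append(f)
    f=np.mean(fs,0); print("t%.1f"%o["time_s"],"xyz",p.round(1),"F",f.round(1)); return p,f
def push(xs,z=.068,v=.03,fx=16):
    for x in xs:
        bot.servo_line(jig(x,0,TIP+z),velocity=v); p,f=logm()
        if abs(f[0])>fx or abs(f[1])>12 or abs(f[2])>10: print("STOP"); break
    return p,f
E
python3 - <<'E'
from h import *
F0[:]=np.load("F0.npy")
push([.001,.003,.005,.007,.009,.011,.013,.015])
snap("top","p1",(230,200,110,90),6)
snap("side","p1s",(200,185,90,80),8)
E
```

```text
t12.7 xyz [ 1.1 -0.  68. ] F [-0.1 -0.5 -0.3]
t13.1 xyz [ 3.  0. 68.] F [ 0.  -0.2 -0.2]
t13.4 xyz [ 4.5  0.1 67.8] F [-2.5 -0.3  0.2]
t13.7 xyz [ 5.6  0.1 67.5] F [-5.4 -0.4  0.9]
t14.1 xyz [ 7.1  0.2 67.3] F [-6.6 -0.8  0.5]
t14.4 xyz [ 8.9  0.3 67.2] F [-6.8 -0.3  0.5]
t14.7 xyz [10.9  0.3 67.2] F [-6.4  0.3  0.4]
t15.1 xyz [13.1  0.3 67.3] F [-5.9  0.5  0.1]
```

View pics/p1s.png

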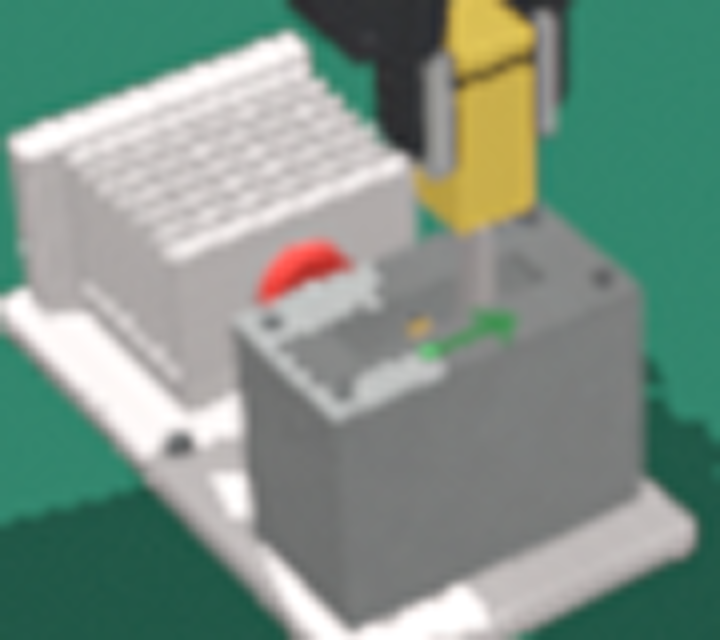

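```bash
cat >> h.py <<'E'
def ang(p,z=None):
    v=np.array([p[0]+2.5,p[2]-45]); return np.degrees(np.arctan2(v[0],v[1])+np.arcsin(3/np.linalg.norm(v)))
def back(xe=-.012):
    p,f=loc(get_obs()); x=p[0]/1e3
    bot.servo_line(jig(x-.004,0,TIP+.068),velocity=.05)
    bot.servo_line(jig(x-.004,0,TIP+.079),velocity=.05)
    bot.servo_line(jig(xe,0,TIP+.079),velocity=.08); 
    for z in(.075,.0715,.068):
        bot.servo_line(jig(xe,0,TIP+z),velocity=.04); p,f=logm(3)
        if abs(f[2])>5: print("STOP z"); raise SystemExit
E
python3 - <<'E'
from h import *
F0[:]=np.load("F0.npy")
back()
p,f=push([-.008,-.004,0,.004,.008,.012,.0165],v=.04); print("angle",ang(p))
snap("side","p2s",(200,185,90,80),8)
snap("top","p2",(230,200,110,90),6)
E
```

```text
t16.5 xyz [-11.9   0.   74.8] F [-0.6 -0.1 -0.2]
t16.8 xyz [-12.    0.   71.3] F [0.2 0.3 0.1]
t17.1 xyz [-12.1   0.   67.9] F [-0.5 -0.1 -0.6]
t17.4 xyz [-8.1  0.1 67.9] F [-1.2 -0.1 -0.8]
t17.8 xyz [-5.   0.2 67.8] F [-5.3  0.4  2.6]
t18.1 xyz [-1.2  0.2 67.6] F [-5.7  0.3  1.8]
t18.4 xyz [ 2.5  0.2 67.4] F [-5.5  0.4  0.8]
t18.8 xyz [ 6.2  0.3 67.3] F [-6.2  0.5  0.2]
t19.1 xyz [10.3  0.3 67.3] F [-5.7  0.5  0.5]
t19.5 xyz [15.2  0.2 67.5] F [-5.4  0.4  0.9]
angle 44.15900866113162
```

View pics/p2s.png

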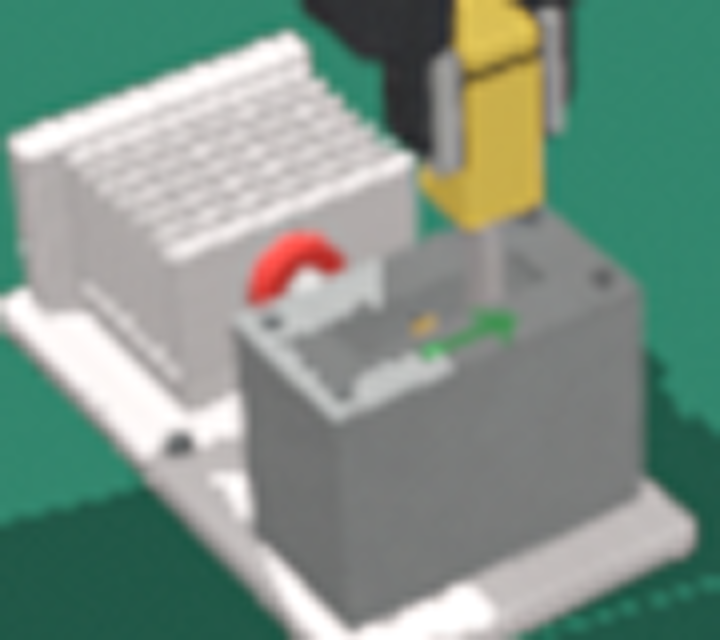

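Run:
```python
from h import *
F0[:]=np.load("F0.npy")
back()
p,f=push([-.008,-.004,0,.004,.008,.012,.0165],v=.04); print("angle",ang(p))
snap("side","p3s",(200,185,90,80),8)
snap("top","p3",(230,200,110,90),6)
```

```text
t20.9 xyz [-11.9   0.   74.8] F [ 0.1 -0.  -0.7]
t21.2 xyz [-12.    0.   71.3] F [-0.2 -0.3  0.3]
t21.5 xyz [-12.1   0.   67.9] F [ 0.4 -0.3 -0.5]
t21.9 xyz [-7.9  0.  68. ] F [-0.3 -0.  -0.2]
t22.2 xyz [-4.8  0.1 67.7] F [-4.6  0.5  2.7]
t22.5 xyz [-1.1  0.2 67.6] F [-5.7 -0.1  1.5]
t22.9 xyz [ 2.6  0.2 67.4] F [-5.9 -0.   0.3]
t23.2 xyz [ 6.2  0.3 67.2] F [-6.3  0.3  0.1]
t23.5 xyz [10.1  0.3 67.2] F [-7.1  0.2  0.6]
t23.9 xyz [14.8  0.3 67.3] F [-6.6  0.5  1.4]
angle 43.878955783317906
```

View pics/p3s.png

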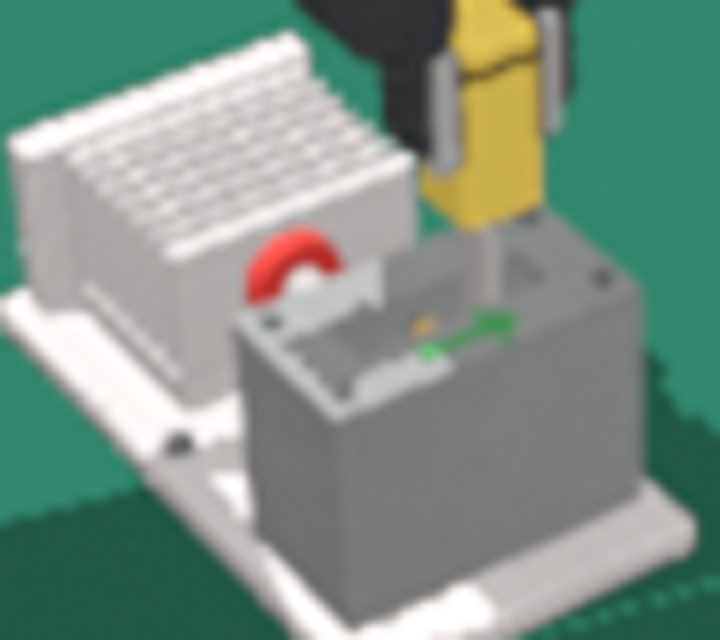

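View pics/p3.png

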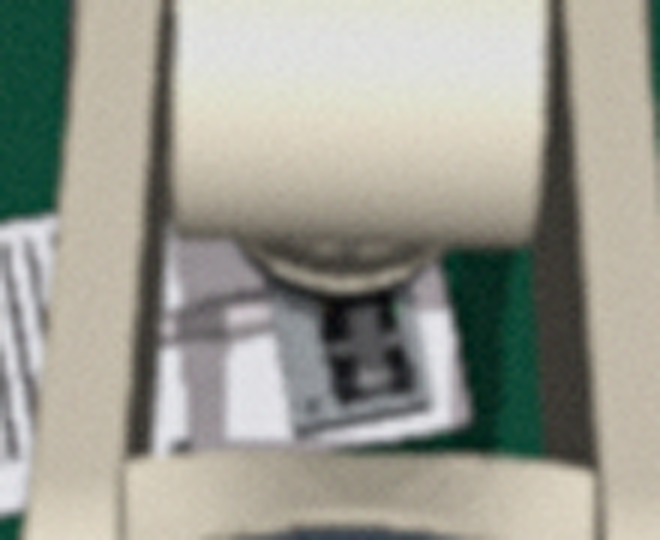

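```bash
cat > pad.py <<'E'
from h import *
from geo import *
def meas(tags):
    g0=None
    d=(proj("side",[jig(0,.081,.060)])-proj("side",[jig(0,.071,.060)]))[0]/10
    print("px/mm",d.round(3))
    for t in tags:
        f=np.load(t+".npz")["frame"].astype(float)[205:235,222:252]
        g=np.clip(f[:,:,0]-np.maximum(f[:,:,1],f[:,:,2]),0,None)
        # top-left outer boundary: red weighted profile along d direction
        w=g/200; ys,xs=np.mgrid[205:235,222:252]
        n=d/np.linalg.norm(d); s=xs*n[0]+ys*n[1]
        # leading edge: 98 percentile of s weighted
        m=g>60
        o=np.argsort(s[m]); cw=np.cumsum(g[m][o]); cw/=cw[-1]
        print(t,"top",round((ys[m]*1.).min(),1),"lead(mm)",[round(np.interp(q,cw,s[m][o])/np.linalg.norm(d),2) for q in(.8,.9,.95,.98)], "cent",(g*xs).sum()/g.sum(),(g*ys).sum()/g.sum())
if __name__=="__main__":
    import sys; meas(sys.argv[1:])
E
python3 pad.py side0 ab p1s p2s p3s
python3 - <<'E'
import numpy as np,cv2
A=[cv2.resize(np.load(t+".npz")["frame"][200:232,215:255,::-1],None,fx=10,fy=9,interpolation=cv2.INTER_CUBIC) for t in("p1s","p2s","p3s","ab")]
cv2.imwrite("pics/pads.png",np.vstack([np.hstack(A[:2]),np.hstack(A[2:])]))
E
```

```text
px/mm [-0.23  -0.211]
side0 top 215.0 lead(mm) [np.float64(-1029.29), np.float64(-1027.41), np.float64(-1025.58), np.float64(-1025.2)] cent 236.10969606164383 217.31207191780823
ab top 215.0 lead(mm) [np.float64(-1029.33), np.float64(-1027.43), np.float64(-1025.71), np.float64(-1025.2)] cent 236.26869747899158 217.26995798319328
p1s top 215.0 lead(mm) [np.float64(-1027.43), np.float64(-1025.39), np.float64(-1024.92), np.float64(-1023.07)] cent 235.99316308063544 217.16408606474965
p2s top 214.0 lead(mm) [np.float64(-1022.94), np.float64(-1020.83), np.float64(-1020.26), np.float64(-1018.54)] cent 235.15531115879827 216.88313662374821
p3s top 213.0 lead(mm) [np.float64(-1020.98), np.float64(-1018.72), np.float64(-1018.18), np.float64(-1016.27)] cent 234.90873084208712 216.71766833132426
```

View pics/pads.png

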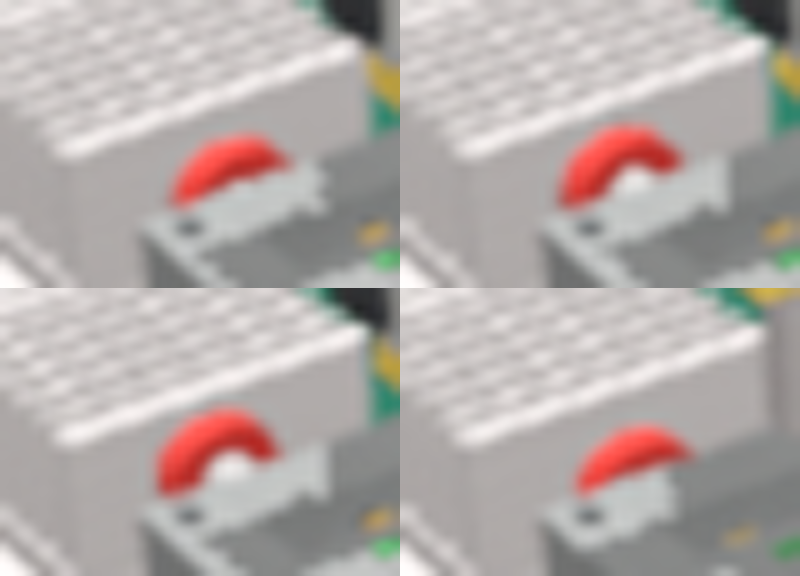

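```bash
python3 - <<'E'
from h import *
F0[:]=np.load("F0.npy")
back()
p,f=push([-.008,-.004,0,.004,.008,.012,.015,.017],v=.04); print("angle",ang(p))
snap("side","p4s",(200,185,90,80),8)
E
python3 pad.py p2s p3s p4s
```

```text
t25.3 xyz [-11.9   0.   74.8] F [-0.   0.1 -0.6]
t25.6 xyz [-12.1   0.   71.3] F [-0.1 -0.2 -0. ]
t25.9 xyz [-12.1   0.   67.9] F [ 0.3  0.  -0.2]
t26.3 xyz [-7.9 -0.  68. ] F [-0.5 -0.1 -0.3]
t26.6 xyz [-5.1  0.2 67.7] F [-5.3  0.   3.2]
t26.9 xyz [-1.8  0.2 67.5] F [-6.9 -0.1  3.4]
t27.3 xyz [ 1.7  0.3 67.3] F [-7.4 -0.2  2.2]
t27.6 xyz [ 5.1  0.4 66.9] F [-8.1  0.2  0.8]
t27.9 xyz [ 8.7  0.5 66.7] F [-9.5  0.3  0.8]
t28.3 xyz [11.5  0.6 66.7] F [-9.7  0.3  1.4]
t28.6 xyz [13.5  0.6 66.7] F [-9.5  0.5  1.6]
angle 42.76122147102848
px/mm [-0.23  -0.211]
p2s top 214.0 lead(mm) [np.float64(-1022.94), np.float64(-1020.83), np.float64(-1020.26), np.float64(-1018.54)] cent 235.15531115879827 216.88313662374821
p3s top 213.0 lead(mm) [np.float64(-1020.98), np.float64(-1018.72), np.float64(-1018.18), np.float64(-1016.27)] cent 234.90873084208712 216.71766833132426
p4s top 213.0 lead(mm) [np.float64(-1020.98), np.float64(-1018.72), np.float64(-1018.18), np.float64(-1016.28)] cent 234.98146081881384 216.69427516951333
```

View pics/p4s.png

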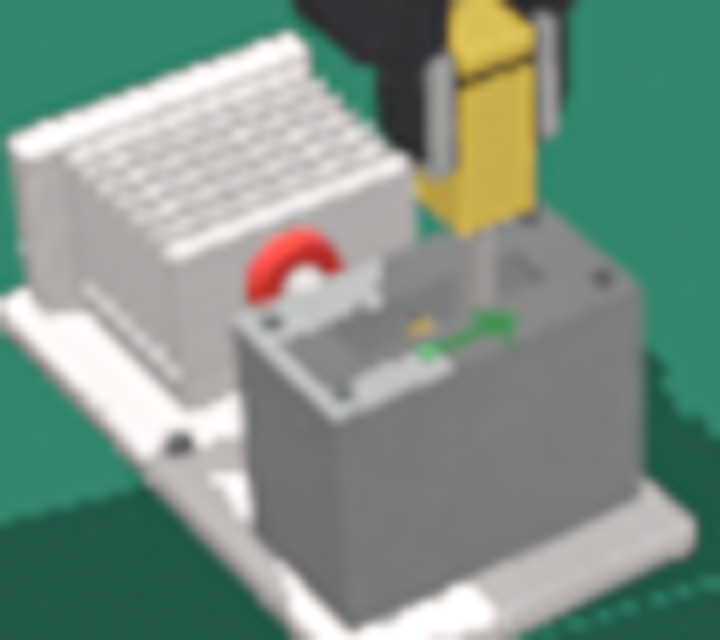

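Run:
```python
from h import *
F0[:]=np.load("F0.npy")
p,f=loc(get_obs()); x=p[0]/1e3
bot.servo_line(jig(x-.006,0,TIP+.068),velocity=.05); logm(3)
bot.servo_line(jig(x-.006,0,TIP+.09),velocity=.06); logm(3)
bot.servo_line(jig(x-.006,0,.24),velocity=.15)
bot.servo_line(st(0,0,.24),ori=ori(SY),velocity=.15)
bot.servo_line(st(0,0,.155),velocity=.12)
bot.dwell(.2); state()
snap("side","ret",(230,180,140,150),4)
from geo import *
p=get_obs()["position"]; c,s=np.cos(SY),np.sin(SY)
f=np.load("ret.npz")["frame"][:,:,::-1]; x,y,k=280,270,10
im=cv2.resize(f[y:y+60,x:x+70],None,fx=k,fy=k,interpolation=cv2.INTER_CUBIC)
for h,(a,b) in ((-.0794,(.0025,.005)),(-.0354,(.012,.012))):
    P=[p+[c*u*a-s*v*b,s*u*a+c*v*b,h] for u,v in S]
    cv2.polylines(im,[((proj("side",P)-[x,y]+.5)*k-.5).round().astype(int)],True,(0,0,255),1)
P=[st(u*.0065,v*.009,.052) for u,v in S]
cv2.polylines(im,[((proj("side",P)-[x,y]+.5)*k-.5).round().astype(int)],True,(0,255,0),1)
cv2.imwrite("pics/retz.png",im)
```

```text
t29.1 xyz [ 8.2 -0.1 68.4] F [ 0.5 -0.3 -0.3]
t29.6 xyz [ 7.5  0.  90.1] F [-0.  -0.4 -0.2]
t 33.16 pos [ 0.4901 -0.2576  0.1558] F [ 0.54  0.51 -2.01] T [ 0.06  0.07 -0.01] w 0.0225
```

View pics/retz.png

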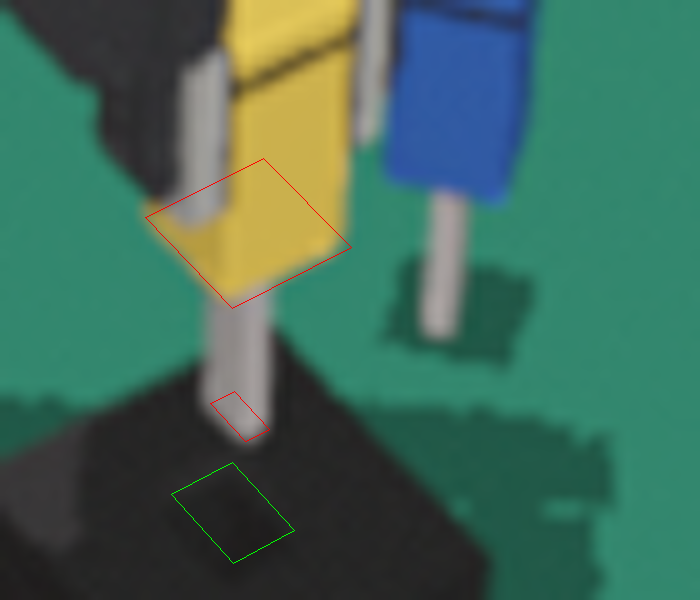

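Run:
```python
from h import *
zero()
for z in(.135,.125,.115,.105,.097,.092,.0895,.0882):
    bot.servo_line(st(0,0,z),velocity=.05); o=get_obs(); f=o["wrist_force"]-F0; print(round(o["time_s"],1),o["position"].round(4),f.round(1))
    if f[2]>8 or np.linalg.norm(f[:2])>8: print("STOP"); break
else:
    hand.move_gripper(.085); state()
    bot.servo_line(st(0,0,.2),velocity=.12)
    bot.servo_line([.42,-.25,.3],velocity=.2); bot.dwell(.3); state()
snap("side","fin",(200,185,140,170),3.5); snap("top","fint",(200,200,200,100),4)
```

```text
F0 [ 0.09 -0.21 -1.36] [0.28 0.38 0.4 ]
34.0 [ 0.4895 -0.2573  0.1346] [-0.5  0.5  1.4]
34.4 [ 0.4894 -0.2573  0.1246] [ 0.1 -0.   1.1]
34.7 [ 0.4894 -0.2572  0.1145] [-0.1 -0.3  0.4]
35.1 [ 0.4894 -0.2572  0.1046] [ 0.5 -0.2  0.8]
35.4 [ 0.4894 -0.2572  0.0966] [ 0.4 -0.5  0.3]
35.6 [ 0.4895 -0.2573  0.0917] [-0.2 -0.2 -0.5]
35.9 [ 0.4896 -0.2574  0.0894] [ 0.2 -0.   1. ]
36.1 [ 0.4896 -0.2574  0.0882] [ 0.3 -0.6 -0.6]
t 36.76 pos [ 0.4897 -0.2574  0.0882] F [-0.2   0.28 -0.06] T [-0.03 -0.01  0.02] w 0.0852
t 38.90 pos [ 0.4201 -0.2498  0.2991] F [-0.14  0.25  0.24] T [-0.   -0.03  0.  ] w 0.0846
```

View pics/fin.png

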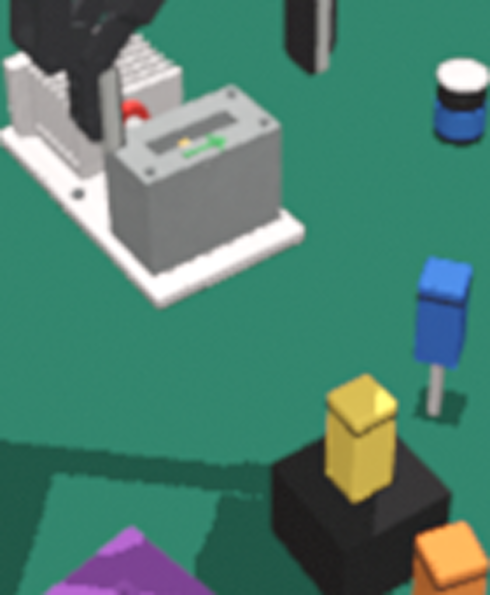

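```bash
python3 - <<'E'
from h import *
from geo import *
bot.servo_line([.32,-.42,.3],velocity=.2); bot.dwell(.2)
snap("top","fin2",(200,200,200,100),4); snap("side","fin2s",None,1)
f=np.load("fin2.npz")["frame"][:,:,::-1]; x,y,s=275,230,13
base=cv2.resize(f[y:y+36,x:x+20],None,fx=s,fy=s,interpolation=cv2.INTER_CUBIC); A=[base]
for d in(-2,):
    im=base.copy()
    for k in(-1,0,1):
        a=np.radians(d)+k*np.pi/4; rd=np.array([np.sin(a),np.cos(a)]); td=np.array([np.cos(a),-np.sin(a)])
        for rr,col in((.030,(0,0,255)),(.018,(255,0,0))):
            P=[jig(*(lambda v:(v[0],.007*sy,.045+v[1]))(rd*rr+td*.003*sx)) for sx,sy in S]
            cv2.polylines(im,[((proj("top",P)-[x,y]+.5)*s-.5).round().astype(int)],True,col,1)
    A.append(im)
cv2.imwrite("pics/finw.png",np.hstack(A))
E
python3 pad.py p4s fin2s
```

```text
px/mm [-0.23  -0.211]
p4s top 213.0 lead(mm) [np.float64(-1020.98), np.float64(-1018.72), np.float64(-1018.18), np.float64(-1016.28)] cent 234.98146081881384 216.69427516951333Traceback (most recent call last):
  File "pad.py", line 18, in <module>
    import sys; meas(sys.argv[1:])
                ~~~~^^^^^^^^^^^^^^
  File "pad.py", line 15, in meas
    o=np.argsort(s[m]); cw=np.cumsum(g[m][o]); cw/=cw[-1]
                                                   ~~^^^^
IndexError: index -1 is out of bounds for axis 0 with size 0
```

View pics/finw.png

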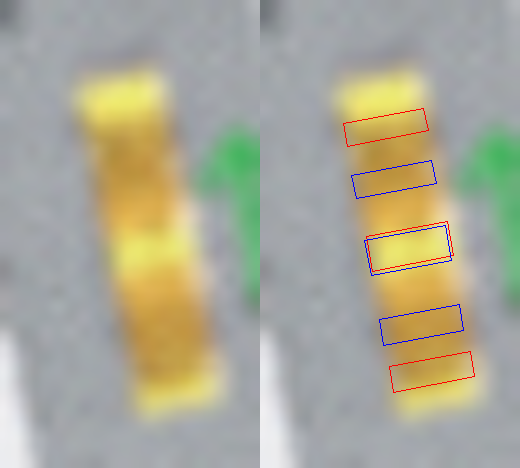

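View pics/fin2.png

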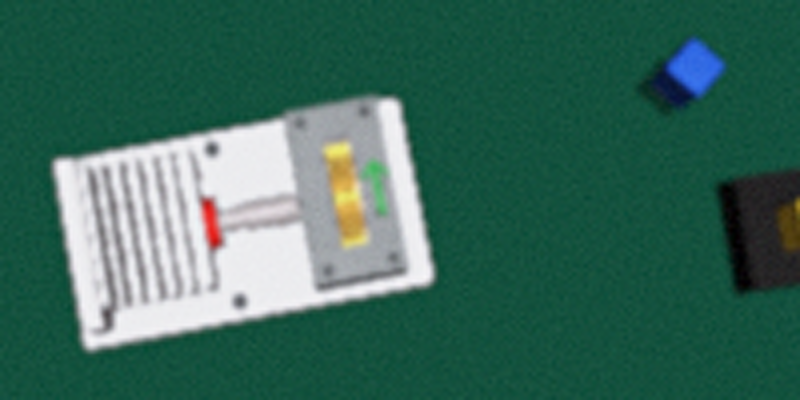

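Run:
```python
from h import *
from geo import *
r=[]
d=(proj("top",[jig(0,.081,.050)])-proj("top",[jig(0,.071,.050)]))[0]/10; print("px/mm",d)
for t in("top0","fin2"):
    f=np.load(t+".npz")["frame"].astype(float); ys,xs=np.mgrid[235:275,235:275]; f=f[235:275,235:275]
    g=np.clip(f[:,:,0]-np.maximum(f[:,:,1],f[:,:,2])-20,0,None); c=np.array([(g*xs).sum(),(g*ys).sum()])/g.sum(); r.append(c); print(t,c,g.sum())
v=r[1]-r[0]; print(v, "mm",v@d/(d@d))
c=C["top"]["view"]
```

```text
px/mm [-0.43861493  0.08245941]
top0 [256.12101654 254.50080678] 4958.0
fin2 [252.33247931 255.38825384] 5074.0
[-3.78853723  0.88744707] mm 8.710034213368488
```

Run:
```python
from h import *
state()
from workcell import hand_in
print(hand_in())
```

```text
t 40.43 pos [ 0.3204 -0.4195  0.3001] F [-0.43 -0.81  0.25] T [ 0.06 -0.02 -0.01] w 0.0852
the job is handed in; nothing more can be done
None
```

I took the yellow blade from its stand, turned the star wheel about 3.5 teeth (156°) in four strokes through the slot, put the blade back, released it and handed in at 40.4 s. `hand_in` gives no verdict, so the result below is from my own checks.

- **Pad travel:** The images show about 8.7 mm of pad travel up to touch (8.6 mm in the side camera, 8.7 mm in the top camera). The pad did not move during the last stroke. The wheel turned for 16.3 mm of travel, so about 7 to 7.6 mm of spring is compressed, or 14 to 15 N on the heat sink. That is about 1.5 teeth past touch.
- **Push force:** While the pad was free the push was 5.5 to 6.8 N, a little below the 7 to 8 N you gave. It was 9.5 N at the end of the last stroke. The rise of about 3.8 N fits 13 to 14 N of grip. The largest push was 9.7 N along the slot, so the blade was never forced.
- **Wheel position:** The last top picture shows a tooth at the top, about where the stroke count predicts.
- **Blade:** It went into the pocket without resistance and sits upright with its handle on the stand. The gripper is open and well clear.
- **Not confirmed or disagreeing:**
  - I did not measure the grip force directly.
  - My first picture estimate of the pad's gap, about 11 to 12 mm, was too large; the travel to touch was about 8.7 mm.
  - The pad measurement from the last side picture failed, because it found no red in the picture region it searches.
  - I did not measure the fan, capacitor and bin at the end, but nothing went near them.

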